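# Clamp a bar mould in the screw press to its set force

## Task

Put the closed blue chocolate mould flat on the press's sprung bed, under the screw, body first and pushed home against the back stop, with its black tongue sticking out at the open front. Then crank the screw down clockwise until the orange tab pops out of the back of the press's base, stop there (at most a quarter turn more, or the mould is crushed), and let go, leaving the mould clamped. Do not disturb the carton, the jar or the spatula.

Things in the scene. Friction and masses are not known exactly. Their poses are not given: they have to be found in the camera images.
- clamp: The bench screw press, grey, bolted down. Origin on the bench under the vertical screw axis; +x points from the open front to the rear post, z up. Base 165 (x, from -60 to +105) by 130 (y) by 26 mm high; post at x 70 to 100, y -25 to +25, and an overhanging arm, x -22 to 100, 42 mm wide, z 92 to 118 mm. The crank turns above everything else of the press. Always: clamp within about 25 degrees of facing the robot, open front towards the robot.
- bed_home (a point): Centre of the top face of the aluminium sprung bed, on the screw axis, 46 mm above the bench when unloaded; axes as the clamp. The bed is 100 by 92 mm (x -50 to +50). Two side rails 8 mm high, inner faces at y = -40 and +40 mm (80 mm apart), flared at the front mouth; back stop 14 mm high with its face at x = +45 mm. The mould's origin comes here when it is home. It moves down with the bed.
- bed (a joint): How far the sprung bed is pressed down, m: 0 unloaded, spring 14 N preload plus 5 N per mm. The tab is released at about 0.004 (34 N); stop of travel 0.009. Pressing down hard on the mould or bed by hand (over about 25 N) would release the tab too early.
- tab (a joint): The orange indicator tab, 36 mm wide and 12 mm thick, in a slot in the rear (+x) face of the clamp's base, behind the post, hidden when in (only the black slot shows); it slides out along the clamp's +x: 0 when in, jumps to 0.020 (m) when the bed has been pressed to its set force, and stays out.
- tab_face (a point): Middle of the tab's outer face: 104 mm from the screw axis along the clamp's +x and 14 mm above the bench when in, 124 mm when out; seen from above and from beyond the press.
- crank (a joint): Turn of the crank, rad, 0 to 12, growing clockwise seen from above. Tightening: each full turn lowers the screw, its foot and the crank by 12 mm. At 0 the foot (rubber disc, radius 20 mm) is 80 mm above the bench, 10 mm above a mould lying home; starts between 0.1 and 2.4. Stiff: about 0.18 N m to turn, up to 0.28 when clamping; stays where it is left.
- knob_grip (a point): Grip point on the axis of the crank's upright red knob: knob is a cylinder 22 mm in diameter, 40 mm tall, spinning freely on its own axis, so it can be held while it goes round. This point is 25 mm above the crank arm (and knob's lower end), 15 mm below its top. It circles 48 mm from the screw axis; at crank = 0 it lies on the clamp's +y side and at crank = 1.57 on its +x side, 175 mm above the bench at crank 0, lower by 1.91 mm per rad.
- crank_axis (a point): Point on the screw axis at the height of knob_grip: centre of the knob's circle. Nothing of the crank within the circle is higher than 25 mm below this point.
- mould: The closed mould, loose, about 0.25 kg: blue block 90 (x) by 70 (y) by 24 mm high with a white panel on top, with a black grip tongue along -x, from x = -43 to -130 mm, 20 mm wide (y), z 6 to 22 mm. Origin at the centre of the block's underside, z up. It starts lying flat on the bench with its tongue roughly towards the robot, on the robot's right.
- mould_grip (a point): Point in the tongue 110 mm from the mould's centre along its -x, 14 mm above its underside: a good place to grip, across y.
- carton: Bystander: upright dark carton with a green band, 60 by 40 by 110 mm, left of the press. Origin at the centre of its underside.
- jar: Bystander: amber glass jar, 64 mm in diameter, 90 mm tall. Origin at the centre of its underside.
- spatula: Bystander: spatula about 280 mm long lying flat beyond the mould, roughly along y. Origin near its middle.
Not all that is in view belongs to the job. Of the things like the mould, leave any that is green or yellow; of the rest the larger one is meant.

How it is judged:
By the outcome, as a careful person would: the job done as asked, in the order asked, and still so for the second after the job is handed in, with the robot touching nothing.
It also fails if it takes over 67 s, if anything falls off the work surface, if the arm or the gripper's body presses on something with over 40 N, if the wrist force passes 120 N, or if a joint passes its speed limit or range.

## Robot

A 6-joint arm with a two-finger parallel gripper is mounted at the origin on the work surface. World frame = base frame: x ahead of the robot, y to its left, z up, the work surface at z = 0. Lengths are in m, angles in rad, forces in N, time in s.
With the tool pointing down it reaches from about 0.425 to 0.925 m from the base axis. Payload 12.5 kg.
Tool frame: the origin (TCP) lies on the mounting face of the last link; the fingertips stand 173 mm ahead of it and the grasp point (between the pads) lies 155 mm ahead of it; x points along the fingers, z is the direction in which the jaws open and shut, and the axes are right-handed (so a half turn about x gives the same grasp; the last joint's range is limited). The gripper opens to 85 mm and grips with 20 to 120 N. Pads are 22 mm wide; open, the fingers measure 114 mm over their backs; the gripper's body (76 mm by 85 mm) begins 54 mm behind the grasp point. The pads swing forward as they close: fully open they stand 13 mm farther back than shut.
Start: joints at [-1.435, 0.491, 1.559, -0, 1.092, -0.106], TCP at [0.15, -0.607, 0.405] pointing down, gripper open.
Joint ranges: [-3.1, 3.1], [-0.84, 2.19], [0.05, 2.79], [-1.13, 4.28], [0.06, 2.93], [-2.69, 2.69]. Speed limits (rad/s): [2.22, 2.22, 2.79, 3.14, 3.14, 3.14].

## Interface

Orientations are given as a rotation vector (axis times angle).
In Python, from cell import get_obs, read_camera, get_calibration, job_done, boxes_of, trace, mark_of gives the robot as it stands.
- The arm moves only by the shell command python3 -m pendant 'ROWS' [OPENING]. ROWS is JSON, a list of rows, each an object with "xyz": the shift along the world's x, y, z in m, a list of three; "rot": the turn, a rotation vector about the world's x, y, z in degrees, a list of three. A call has 1 to 10 rows; each row shifts and turns the commanded pose from where the row before left it; what a row does not reach is not made up. A row lasts 1/8 s, in which the tool goes at most 62.5 mm and 10.7 degrees, less where a joint would pass 70% of its speed; a pose out of reach is approached as far as the arm can. A call is refused whole if a number of a shift passes 0.0625 or a number of a turn 10.7, either way. A call with a gripper value outside its range is refused whole. OPENING is the opening, from -1 (shut) to 1 (fully open), set as the call begins (- or left out, the last holds). The fingers move at their own pace and stop on an object; the grip force is fixed at half the most. Time passes only in rows, so rows that do not move let the fingers close. It gives the time, the measured TCP pose, the force and the opening at its end, in the units of the state.
- get_obs(): the state, without advancing time (a new reading comes with each control period).
- read_camera(name): name is "scene" or "top" or "wrist"; returns the picture (384x512x3 uint8, blue, green, red); there is no depth.
- get_calibration(name): a dict with "vfov" (degrees; the focal length in pixels is half the picture's height over the tangent of half this angle, whatever the lens; pixels are square), "cx", "cy" (the principal point, pixels), "k1" (the pictures are not rectified: a ray, as slopes to the right and down, at radius r is drawn at 1 + k1 r^2 times it, then the intrinsics apply), "R" (3x3) and "t" (3): a world point X has camera coordinates R X + t; the wrist camera has in their place "mount" (4x4, takes a point from camera to tool coordinates, whose origin is the TCP and whose axes are the tool frame's). Camera axes: x right, y down, z forward; pixel columns grow to the right and rows downward; lengths in m; the calibration is good to about 2 mm. A picture is of the moment at which its call begins: read the wrist's pose just before it. get_calibration takes no time and is no camera call.
- job_done(): hands the job in, once; it reports no verdict.
Trained networks look in the newest picture that a camera, given by its name, has taken for a name from the list of things; names that differ only in an ending like _2 or _b are one class to them, and where a whole thing is asked for, a point or a joint stands for the part that bears it (a point fixed in the world has none). Each returns a list of dicts, best first, with "confidence" (0 to 1); they miss things now and then, are a little off and sometimes report something else, mostly with a low value. They report only what shows in the picture. A call takes as long as a camera call. They do not tell look-alikes from the thing itself.
- boxes_of(camera, query): "point" ([x, y, z] in m, in world coordinates, good to about 4 mm: the middle of the surface that is visible of it).
- trace(camera, query): "pixels" (384x512 bool, what is visible of it).
- mark_of(camera, query): "point" ([x, y, z] in m, in world coordinates, good to about 4 mm: a listed point, or the origin of a listed thing).
The state is a dict: "clock": time; "qpos": joint angles; "qd": joint speeds; "effort": joint torques, N m; "ee_pos": TCP position; "eef_rot": TCP orientation; "force": force on the tool from outside, world axes, zero at the start; "moment": the same for the moment, N m; "grip_width": opening from 0.0 (shut) to 1.0 (fully open).
Only numpy, scipy, OpenCV 4.12 (cv2) and the standard library are available. Lean on these libraries where they do the work, as an engineer would, in place of code of your own. Each camera call takes 0.05 s, during which the arm holds its last target. There are 200 camera calls.

## Working session

There is one attempt and no reset: what is moved stays moved. The work goes in short steps, Python scripts to look and compute and a shell command to move; the robot and the scene stay as the last step left them, time stands still between calls to the robot, and variables do not carry over. Pictures are saved under pics/ and viewed, about 8 in all and at most 12, crops included, and the job is handed in when it is done.

```bash
ls; mkdir -p pics; python3 - <<'E'
from cell import *
import cv2,numpy as np
o=get_obs();print(o['clock'],o['ee_pos'],o['eef_rot'],o['grip_width'],o['force'])
s=read_camera('scene');t=read_camera('top')
cv2.imwrite('pics/a.png',cv2.resize(np.vstack([s,t]),None,fx=.78,fy=.78))
for c in('scene','top'):
  for q in('clamp','bed_home','knob_grip','crank_axis','tab_face','mould','mould_grip','carton','jar','spatula'):
    print(c,q,[(np.round(d['point'],3).tolist(),round(d['confidence'],2)) for d in mark_of(c,q)[:4]])
print(get_obs()['clock'])
E
```

```text
pics
0.0 [ 0.1496718  -0.60678529  0.40407994] [ 1.03012353  1.31481013 -1.02868111] 0.9995967314222669 [ 0.58671929 -0.41785795  0.13597392]
scene clamp [([0.56, 0.114, -0.0], 0.9)]
scene bed_home [([0.558, 0.112, 0.043], 0.61)]
scene knob_grip [([0.601, 0.138, 0.173], 0.43)]
scene crank_axis [([0.56, 0.111, 0.176], 0.66), ([0.56, 0.112, 0.044], 0.55)]
scene tab_face []
scene mould [([0.667, -0.086, -0.003], 0.81), ([0.525, -0.21, -0.001], 0.8), ([0.633, -0.452, -0.0], 0.78), ([0.41, -0.364, 0.001], 0.71)]
scene mould_grip [([0.725, -0.38, 0.016], 0.79), ([0.375, -0.29, 0.01], 0.77), ([0.423, -0.176, 0.012], 0.69), ([0.699, -0.156, 0.009], 0.61)]
scene carton [([0.637, 0.366, -0.002], 0.77)]
scene jar [([0.503, 0.415, 0.001], 0.88), ([0.559, 0.112, 0.044], 0.59)]
scene spatula [([0.745, -0.282, -0.003], 0.83)]
top clamp [([0.563, 0.112, 0.006], 0.78)]
top bed_home [([0.562, 0.115, 0.046], 0.96), ([0.423, -0.174, 0.013], 0.54)]
top knob_grip [([0.6, 0.144, 0.173], 0.48)]
top crank_axis [([0.565, 0.11, 0.176], 0.6)]
top tab_face []
top mould [([0.53, -0.209, 0.001], 0.89), ([0.664, -0.088, 0.001], 0.87), ([0.406, -0.372, -0.002], 0.67), ([0.636, -0.451, -0.002], 0.61)]
top mould_grip [([0.425, -0.172, 0.013], 0.83), ([0.379, -0.293, 0.014], 0.63), ([0.726, -0.388, 0.016], 0.59), ([0.701, -0.154, 0.014], 0.56)]
top carton [([0.64, 0.363, -0.003], 0.9)]
top jar [([0.506, 0.417, 0.001], 0.71)]
top spatula [([0.748, -0.274, -0.002], 0.76), ([0.562, 0.114, 0.044], 0.42)]
1.1
```

View pics/a.png

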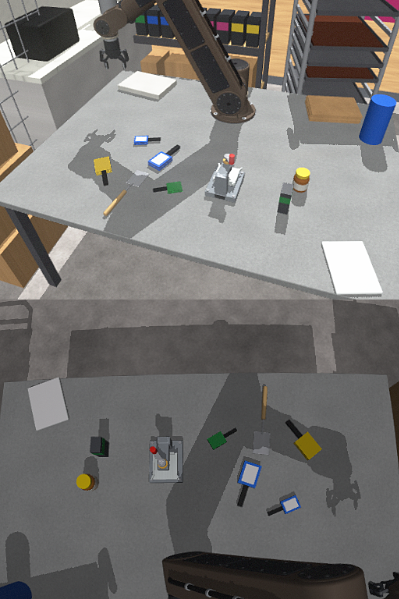

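The image shows four mould-like things. In world coordinates they are blue/white at (0.53,-0.21), top px≈(320,222); a smaller blue at (0.41,-0.37), px≈(372,262); green at (0.665,-0.087), px≈(279,178); and yellow at (0.635,-0.451), px≈(392,186). I choose the larger blue at (0.53,-0.21), and check it in a close crop along with the clamp's yaw.

```bash
cat >h.py <<'E'
from cell import *
import cv2,numpy as np
from scipy.spatial.transform import Rotation as Ro
def cam(name,o=None):
    c=get_calibration(name)
    if 'mount' in c:
        o=o or get_obs();T=np.eye(4);T[:3,:3]=Ro.from_rotvec(o['eef_rot']).as_matrix();T[:3,3]=o['ee_pos']
        M=np.linalg.inv(T@np.array(c['mount']));c['R'],c['t']=M[:3,:3],M[:3,3]
    c['R']=np.array(c['R']);c['t']=np.array(c['t']);c['f']=192/np.tan(np.radians(c['vfov'])/2);return c
def proj(c,X):
    p=np.atleast_2d(X)@c['R'].T+c['t'];s=p[:,:2]/p[:,2:];r=(s**2).sum(1,keepdims=True)
    return s*(1+c['k1']*r)*c['f']+[c['cx'],c['cy']]
def unproj(c,uv,z):
    d=(np.atleast_2d(uv)-[c['cx'],c['cy']])/c['f'];s=d.copy()
    for _ in range(8): s=d/(1+c['k1']*(s**2).sum(1,keepdims=True))
    r=np.c_[s,np.ones(len(s))]@c['R'];C=-c['R'].T@c['t'];return C+r*((z-C[2])/r[:,2])[:,None]
def frame(p,yaw,L): # local pts L -> world
    c,s=np.cos(yaw),np.sin(yaw);return np.atleast_2d(L)@np.array([[c,-s,0],[s,c,0],[0,0,1]]).T+p
def tool():
    o=get_obs();R=Ro.from_rotvec(o['eef_rot']).as_matrix()
    g=np.array(o['ee_pos'])+.155*R[:,0]
    print('t%.2f tcp'%o['clock'],np.round(o['ee_pos'],4),'grasp',np.round(g,4),'xax',np.round(R[:,0],3),'jaw yaw %.1f'%np.degrees(np.arctan2(R[1,2],R[0,2])),'w%.2f'%o['grip_width'],'F',np.round(o['force'],1),'M',np.round(o['moment'],2),'q6 %.2f'%o['qpos'][5]);return o,g,R
E
python3 - <<'E'
from h import *
tool()
t=read_camera('top');c=cam('top')
for q in('mould','clamp'):
  for d in trace('top',q)[:4]:
    m=d['pixels'].astype(np.uint8);r=cv2.minAreaRect(cv2.findNonZero(m));print(q,round(d['confidence'],2),m.sum(),r)
    z=.024 if q=='mould' else .026
    b=unproj(c,cv2.boxPoints(r),z);print(np.round(b[:,:2],3).tolist())
w=read_camera('wrist')
a=cv2.resize(t[120:290,170:400],(690,510),interpolation=cv2.INTER_CUBIC)
cv2.imwrite('pics/b.png',a)
E
```

```text
t1.10 tcp [ 0.1497 -0.6068  0.4047] grasp [ 0.1497 -0.6068  0.2497] xax [ 0. -0. -1.] jaw yaw -76.1 w1.00 F [-0.5  0.7  0.2] M [-0.03 -0.05 -0.02] q6 -0.11
mould 0.91 522 ((362.5689697265625, 265.67242431640625), (18.75522804260254, 42.52423095703125), 68.19859313964844)
[[0.401, -0.266], [0.445, -0.388], [0.392, -0.407], [0.349, -0.285]]
mould 0.89 382 ((285.589599609375, 176.06130981445312), (15.443445205688477, 38.46291732788086), 60.945396423339844)
[[0.667, -0.05], [0.724, -0.155], [0.681, -0.176], [0.625, -0.072]]
mould 0.59 895 ((386.2400207519531, 177.3200225830078), (56.40000534057617, 24.40000343322754), 53.13010025024414)
[[0.714, -0.344], [0.76, -0.409], [0.615, -0.507], [0.571, -0.441]]
mould 0.55 979 ((316.2452697753906, 237.14151000976562), (24.99962043762207, 59.202396392822266), 15.945395469665527)
[[0.413, -0.137], [0.582, -0.191], [0.56, -0.264], [0.391, -0.208]]
clamp 0.81 2472 ((213.0, 205.0), (58.0, 44.0), 90.0)
[[0.68, 0.176], [0.677, 0.041], [0.5, 0.043], [0.502, 0.175]]
```

View pics/b.png

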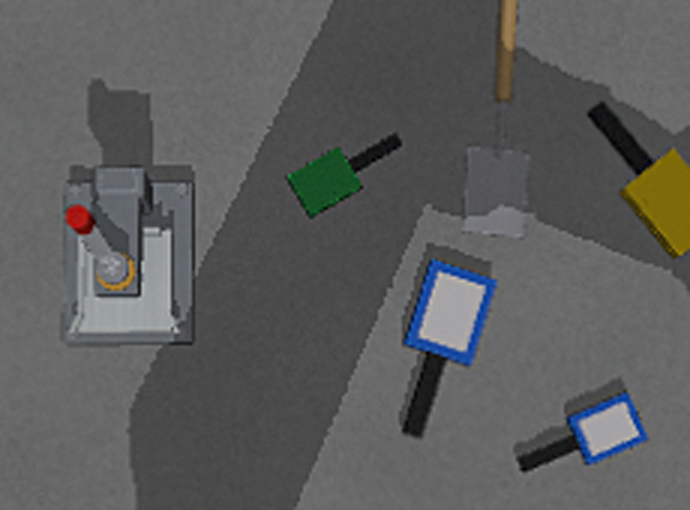

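The crop confirms it: the larger blue mould is at crop (452,313), with its tongue pointing down to (413,430). The small blue one is at (607,428), the green at (325,182), and the yellow at the right edge. The clamp is at (128,255) with yaw near 0. Next I move above the tongue.

```bash
python3 -m pendant '[{"xyz":[0.03,0.048,-0.01],"rot":[0,0,-3.6]},{"xyz":[0.03,0.048,-0.01],"rot":[0,0,-3.6]},{"xyz":[0.03,0.048,-0.01],"rot":[0,0,-3.6]},{"xyz":[0.03,0.048,-0.01],"rot":[0,0,-3.6]},{"xyz":[0.03,0.048,-0.01],"rot":[0,0,-3.6]},{"xyz":[0.03,0.048,-0.01],"rot":[0,0,-3.6]},{"xyz":[0.03,0.048,-0.01],"rot":[0,0,-3.6]},{"xyz":[0.03,0.048,-0.01],"rot":[0,0,-3.6]},{"xyz":[0.03,0.048,-0.01],"rot":[0,0,-3.6]},{"xyz":[0,0,0],"rot":[0,0,0]}]' 1
cat > m.py <<'E'
from h import *
o,g,R=tool()
w=read_camera('wrist');c=cam('wrist',o)
for q in('mould','mould_grip'):
  print(q,[(np.round(d['point'],4).tolist(),round(d['confidence'],2)) for d in mark_of('wrist',q)[:3]])
d=[x for x in trace('wrist','mould')]
for x in d[:2]:
  m=x['pixels'].astype(np.uint8);ys,xs=np.nonzero(m)
  hsv=cv2.cvtColor(w,cv2.COLOR_BGR2HSV);dark=(m>0)&(hsv[...,2]<60)
  print(round(x['confidence'],2),m.sum(),dark.sum())
  for k,z in((dark,.022),((m>0)&~dark,.024)):
    if k.sum()>50:
      kk=cv2.morphologyEx(k.astype(np.uint8),cv2.MORPH_OPEN,np.ones((5,5)));P=unproj(c,np.argwhere(kk)[:,::-1].astype(float),z)[:,:2]
      r=cv2.minAreaRect((P*1000).astype(np.float32));print(r)
import sys;cv2.imwrite(sys.argv[1],w)
E
python3 m.py pics/c.png
```

```text
clock: 2.55
ee_pos: [0.4209, -0.172, 0.3143]
eef_rot: [1.44, 1.042, -1.441]
force: [0.5, -0.2, -0.0]
grip_width: 1.001
t2.55 tcp [ 0.4209 -0.172   0.3143] grasp [ 0.4208 -0.172   0.1593] xax [-0.001  0.    -1.   ] jaw yaw -108.3 w1.00 F [ 0.5 -0.2 -0. ] M [ 0.01  0.02 -0.05] q6 1.36
mould [([0.4107, -0.3637, -0.0003], 0.74), ([0.5269, -0.21, 0.0002], 0.72)]
mould_grip [([0.418, -0.1753, 0.0144], 0.91), ([0.3775, -0.2931, 0.0092], 0.79)]
0.74 11426 1534
((436.4385070800781, -180.0305938720703), (19.10503578186035, 66.13549041748047), 71.26707458496094)
((521.47314453125, -209.88671875), (70.06729125976562, 101.47025299072266), 70.57012176513672)
0.7 6062 1174
((387.50494384765625, -304.0211181640625), (18.194631576538086, 62.16530990600586), 20.79576301574707)
((409.9527587890625, -360.3515319824219), (58.627132415771484, 71.90895080566406), 20.95929718017578)
```

View pics/c.png

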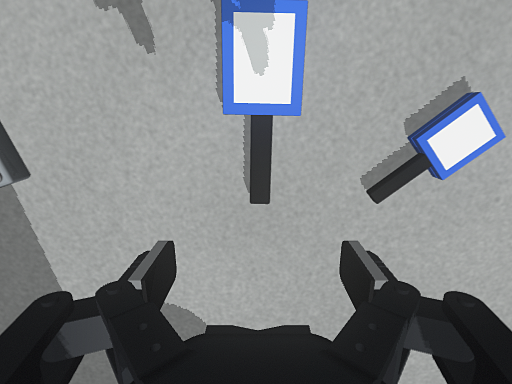

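The wrist view shows the large mould ahead, with its tongue ending at (260,203) between the jaws. The tongue fit gives yaw -18.8° and a grip at (0.424,-0.1755). I descend and grip.

```bash
python3 -m pendant '[{"xyz":[0.003,-0.0035,-0.045],"rot":[0,0,-0.5]},{"xyz":[0,0,-0.045],"rot":[0,0,0]},{"xyz":[0,0,-0.035],"rot":[0,0,0]},{"xyz":[0,0,-0.010],"rot":[0,0,0]},{"xyz":[0,0,0],"rot":[0,0,0]}]' 1; python3 -m pendant '[{"xyz":[0,0,0],"rot":[0,0,0]},{"xyz":[0,0,0],"rot":[0,0,0]},{"xyz":[0,0,0],"rot":[0,0,0]},{"xyz":[0,0,0],"rot":[0,0,0]},{"xyz":[0,0,0],"rot":[0,0,0]},{"xyz":[0,0,0],"rot":[0,0,0]}]' -1; python3 -c "
from h import *
tool()"
```

```text
clock: 3.38
ee_pos: [0.4225, -0.1791, 0.1799]
eef_rot: [1.45, 1.033, -1.451]
force: [0.6, 0.4, 1.0]
grip_width: 1.0
clock: 4.12
ee_pos: [0.4227, -0.1783, 0.1799]
eef_rot: [1.45, 1.033, -1.45]
force: [-0.8, -0.2, 4.3]
grip_width: 0.214
t4.12 tcp [ 0.4227 -0.1783  0.1799] grasp [ 0.4227 -0.1783  0.0249] xax [ 0. -0. -1.] jaw yaw -109.0 w0.21 F [-0.8 -0.2  4.3] M [-0.04 -0.1  -0.07] q6 1.36
```

The mould is gripped at 18 mm opening. Straight insertion needs the grip closer to the base than 0.425 m, so I lift a little and check the arm's geometry.

```bash
python3 -m pendant '[{"xyz":[0,0,0.02],"rot":[0,0,0]},{"xyz":[0,0,0.04],"rot":[0,0,0]},{"xyz":[0,0,0.04],"rot":[0,0,0]},{"xyz":[0,0,0],"rot":[0,0,0]},{"xyz":[0,0,0],"rot":[0,0,0]}]' -1; python3 - <<'E'
from h import *
o,g,R=tool()
print(np.round(o['qpos'],4),np.hypot(*o['ee_pos'][:2]))
w=read_camera('wrist');cv2.imwrite('pics/d.png',w)
# planar model fit guess: r=a+L1 sin q2+ L2 sin(q2+q3)+..., data points
E
```

```text
clock: 4.75
ee_pos: [0.4224, -0.1781, 0.279]
eef_rot: [1.449, 1.034, -1.45]
force: [-0.3, 0.4, -1.7]
grip_width: 0.217
t4.75 tcp [ 0.4224 -0.1781  0.279 ] grasp [ 0.4223 -0.1781  0.124 ] xax [-0.001  0.    -1.   ] jaw yaw -109.0 w0.22 F [-0.3  0.4 -1.7] M [ 0.09  0.17 -0.02] q6 1.36
[-5.4330e-01  4.5330e-01  2.0875e+00 -2.0000e-04  6.0190e-01  1.3600e+00] 0.4584559643706041
```

View pics/d.png

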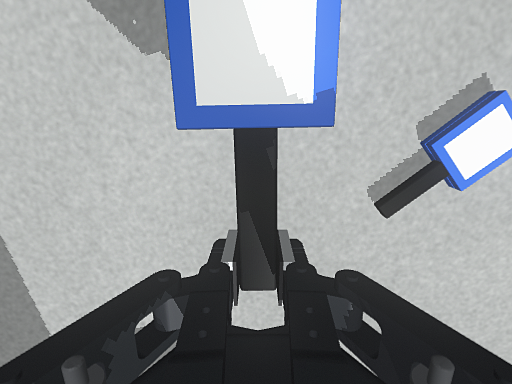

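The mould is held straight, with the tongue end at (258,290) between the pads. The kinematics show q5 = π−q2−q3 runs into its 0.06 limit, which is what sets the inner reach. Gripping near the tongue root (~63 mm from centre) lets the mould start at the mouth. So I set it down, slide along the tongue and regrip, then push home later from farther back.

```bash
python3 -m pendant '[{"xyz":[0,0,-0.05],"rot":[0,0,0]},{"xyz":[0,0,-0.04],"rot":[0,0,0]},{"xyz":[0,0,-0.01],"rot":[0,0,0]},{"xyz":[0,0,-0.001],"rot":[0,0,0]},{"xyz":[0,0,0],"rot":[0,0,0]}]' -1; python3 -m pendant '[{"xyz":[0,0,0],"rot":[0,0,0]},{"xyz":[0,0,0],"rot":[0,0,0]},{"xyz":[0,0,0],"rot":[0,0,0]},{"xyz":[0,0,0],"rot":[0,0,0]},{"xyz":[0,0,0],"rot":[0,0,0]},{"xyz":[0.0225,-0.0076,-0.001],"rot":[0,0,0]},{"xyz":[0.0220,-0.0076,-0.001],"rot":[0,0,0]},{"xyz":[0,0,0],"rot":[0,0,0]}]' 1;  python3 -m pendant '[{"xyz":[0,0,0],"rot":[0,0,0]},{"xyz":[0,0,0],"rot":[0,0,0]},{"xyz":[0,0,0],"rot":[0,0,0]},{"xyz":[0,0,0],"rot":[0,0,0]},{"xyz":[0,0,0],"rot":[0,0,0]},{"xyz":[0,0,0],"rot":[0,0,0]}]' -1; python3 -c "
from h import *
tool()"
```

```text
clock: 5.42
ee_pos: [0.4227, -0.1783, 0.1787]
eef_rot: [1.449, 1.034, -1.45]
force: [-1.2, 0.4, -2.3]
grip_width: 0.214
clock: 6.42
ee_pos: [0.4679, -0.1938, 0.1766]
eef_rot: [1.45, 1.032, -1.449]
force: [-0.7, 0.4, -1.0]
grip_width: 1.0
clock: 7.18
ee_pos: [0.467, -0.1934, 0.177]
eef_rot: [1.45, 1.033, -1.45]
force: [-2.7, 0.5, 6.2]
grip_width: 0.222
t7.17 tcp [ 0.467  -0.1934  0.177 ] grasp [ 0.4669 -0.1934  0.022 ] xax [-0.  0. -1.] jaw yaw -109.0 w0.22 F [-2.7  0.5  6.2] M [0.12 0.22 0.04] q6 1.38
```

```bash
python3 -m pendant '[{"xyz":[0,0,0.03],"rot":[0,0,0]},{"xyz":[-0.015,0.01,0.045],"rot":[0,0,0]},{"xyz":[-0.015,0.04,0.045],"rot":[0,0,2.7]},{"xyz":[-0.010,0.040,0],"rot":[0,0,2.7]},{"xyz":[-0.005,0.040,0],"rot":[0,0,2.7]},{"xyz":[-0.004,0.040,0],"rot":[0,0,2.7]},{"xyz":[-0.003,0.040,0],"rot":[0,0,2.7]},{"xyz":[-0.003,0.045,0],"rot":[0,0,2.7]},{"xyz":[-0.002,0.035,0],"rot":[0,0,2.7]},{"xyz":[0,0.0155,0],"rot":[0,0,0]}]' -1; python3 -m pendant '[{"xyz":[0,0,0],"rot":[0,0,0]},{"xyz":[0,0,0],"rot":[0,0,0]}]'; python3 - <<'E'
from h import *
o,g,R=tool();print(np.round(o['qpos'],3))
w=read_camera('wrist');c=cam('wrist',o)
for q in('clamp','bed_home','knob_grip','crank_axis','mould'):
    print(q,[(np.round(d['point'],4).tolist(),round(d['confidence'],2)) for d in mark_of('wrist',q)[:3]])
t=read_camera('top')
cv2.imwrite('pics/e.png',np.vstack([w,cv2.resize(t[130:270,150:337],(512,384))])[:, :])
a=cv2.imread('pics/e.png');cv2.imwrite('pics/e.png',cv2.resize(a,None,fx=.78,fy=.78))
E
```

```text
clock: 8.43
ee_pos: [0.4098, 0.1134, 0.2966]
eef_rot: [1.209, 1.209, -1.21]
force: [1.1, -0.2, -2.7]
grip_width: 0.22
clock: 8.68
ee_pos: [0.4103, 0.1113, 0.2967]
eef_rot: [1.212, 1.208, -1.212]
force: [1.2, 0.1, -1.0]
grip_width: 0.217
t8.68 tcp [0.4103 0.1113 0.2967] grasp [0.4102 0.1113 0.1417] xax [-0. -0. -1.] jaw yaw -90.2 w0.22 F [ 1.2  0.1 -1. ] M [-0.02  0.11 -0.05] q6 1.68
[ 0.109  0.385  2.148 -0.     0.608  1.684]
clamp [([0.5624, 0.1132, -0.0018], 0.96)]
bed_home []
knob_grip []
crank_axis []
mould [([0.4734, 0.1136, 0.1191], 0.56)]
```

View pics/e.png

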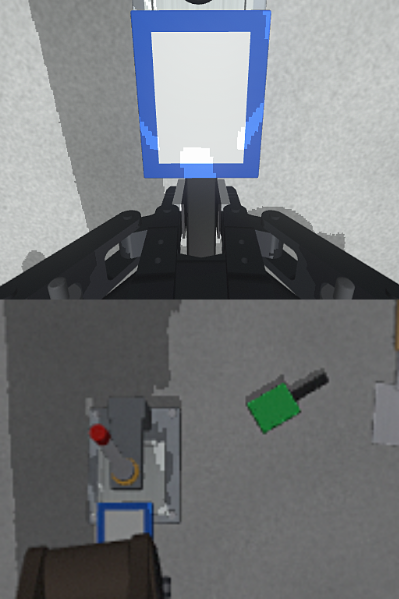

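The bench and press line up: mould edges at px 131–270 and rails at ~135–268 in the wrist view, and the clamp mark has y=0.113 against the mould's 0.1136. The arm still has joint margin (q5=0.6), so I back off 15 mm, lower to just above bed height and enter.

```bash
python3 -m pendant '[{"xyz":[-0.015,0.001,0],"rot":[0,0,0]},{"xyz":[0,0,-0.03],"rot":[0,0,0]},{"xyz":[0,0,-0.03],"rot":[0,0,0]},{"xyz":[0,0,-0.01],"rot":[0,0,0]},{"xyz":[0,0,0],"rot":[0,0,0]},{"xyz":[0,0,0],"rot":[0,0,0]}]' ; python3 - <<'E'
from h import *
o,g,R=tool();print(np.round(o['qpos'],3))
w=read_camera('wrist');c=cam('wrist',o);s=read_camera('scene');cs=cam('scene')
for cc in('wrist','scene'):
  for q in('clamp','mould'):
    print(cc,q,[(np.round(d['point'],4).tolist(),round(d['confidence'],2)) for d in mark_of(cc,q)[:2]])
p=proj(cs,[[.5,.112,.05]])[0].astype(int);y,x=p[1],p[0]
a=cv2.resize(s[y-50:y+46,x-64:x+64],(512,384),interpolation=cv2.INTER_CUBIC)
cv2.imwrite('pics/f.png',cv2.resize(np.vstack([w,a]),None,fx=.78,fy=.78))
E
```

```text
clock: 9.78
ee_pos: [0.3952, 0.113, 0.2275]
eef_rot: [1.212, 1.207, -1.21]
force: [0.9, -0.8, -1.8]
grip_width: 0.219
t9.78 tcp [0.3952 0.113  0.2275] grasp [0.3954 0.113  0.0725] xax [ 0.001  0.    -1.   ] jaw yaw -90.1 w0.22 F [ 0.9 -0.8 -1.8] M [-0.   0.1  0. ] q6 1.69
[ 0.118  0.519  2.237 -0.     0.385  1.691]
wrist clamp []
wrist mould [([0.4576, 0.1144, 0.0464], 0.74)]
scene clamp [([0.5623, 0.1092, 0.0005], 0.94)]
scene mould [([0.6347, -0.45, 0.0002], 0.67), ([0.6654, -0.0889, -0.0027], 0.64)]
```

View pics/f.png

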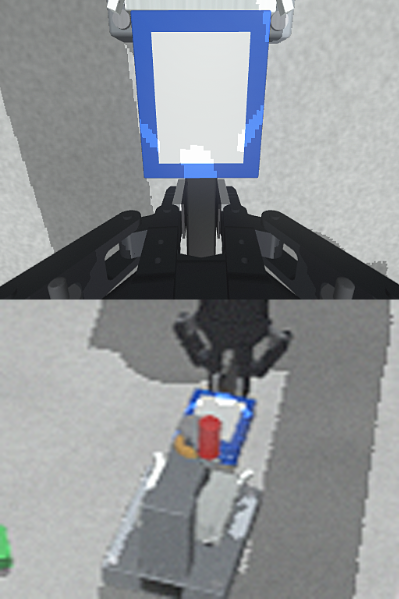

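In the wrist view the flared rail ends at px 108–128 and 270–293 sit symmetrically about the mould, whose edges are at 131–271. It is centred, so I slide in.

```bash
python3 -m pendant '[{"xyz":[0,0,-0.0015],"rot":[0,0,0]},{"xyz":[0.012,0,0],"rot":[0,0,0]},{"xyz":[0.012,0,0],"rot":[0,0,0]},{"xyz":[0.012,0,0],"rot":[0,0,0]},{"xyz":[0,0,0],"rot":[0,0,0]}]'; python3 -m pendant '[{"xyz":[0.012,0,0],"rot":[0,0,0]},{"xyz":[0.012,0,0],"rot":[0,0,0]},{"xyz":[0.012,0,0],"rot":[0,0,0]},{"xyz":[0.004,0,0],"rot":[0,0,0]},{"xyz":[0,0,0],"rot":[0,0,0]}]'; python3 -m pendant '[{"xyz":[0,0,-0.002],"rot":[0,0,0]},{"xyz":[0,0,-0.001],"rot":[0,0,0]},{"xyz":[0,0,0],"rot":[0,0,0]}]'; python3 - <<'E'
from h import *
o,g,R=tool()
w=read_camera('wrist');c=cam('wrist',o)
for q in('clamp','mould'):
    print(q,[(np.round(d['point'],4).tolist(),round(d['confidence'],2)) for d in mark_of('wrist',q)[:2]])
cv2.imwrite('pics/g.png',w)
E
```

```text
clock: 10.7
ee_pos: [0.4321, 0.1129, 0.2251]
eef_rot: [1.212, 1.207, -1.211]
force: [-0.1, 0.2, -2.7]
grip_width: 0.218
clock: 11.32
ee_pos: [0.4712, 0.113, 0.2251]
eef_rot: [1.211, 1.208, -1.211]
force: [-0.0, 0.6, -2.8]
grip_width: 0.217
clock: 11.7
ee_pos: [0.4708, 0.113, 0.2226]
eef_rot: [1.211, 1.208, -1.211]
force: [-3.6, -0.7, 7.8]
grip_width: 0.219
t11.70 tcp [0.4708 0.113  0.2226] grasp [0.4707 0.113  0.0676] xax [-0. -0. -1.] jaw yaw -90.1 w0.22 F [-3.6 -0.7  7.8] M [-0.09  0.33  0.03] q6 1.67
clamp [([0.5643, 0.1141, 0.0002], 0.9)]
mould [([0.5348, 0.114, 0.0441], 0.68)]
```

View pics/g.png

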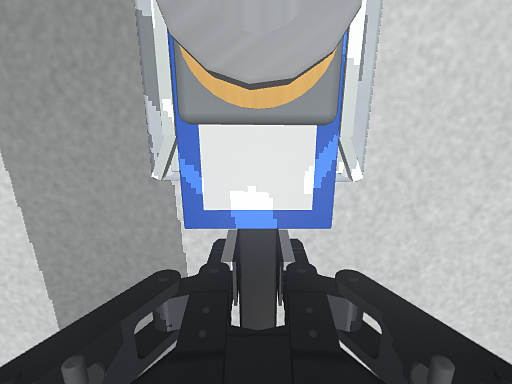

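Seated between the rails, touching the bed (7.8 N), with about 28 mm to go. I regrip farther back on the tongue and push home.

```bash
python3 -m pendant '[{"xyz":[0,0,0],"rot":[0,0,0]},{"xyz":[0,0,0],"rot":[0,0,0]},{"xyz":[0,0,0],"rot":[0,0,0]},{"xyz":[0,0,0],"rot":[0,0,0]},{"xyz":[0,0,0],"rot":[0,0,0]},{"xyz":[-0.024,0,0],"rot":[0,0,0]},{"xyz":[-0.023,0,0.001],"rot":[0,0,0]},{"xyz":[0,0,0],"rot":[0,0,0]}]' 1;  python3 -m pendant '[{"xyz":[0,0,0],"rot":[0,0,0]},{"xyz":[0,0,0],"rot":[0,0,0]},{"xyz":[0,0,0],"rot":[0,0,0]},{"xyz":[0,0,0],"rot":[0,0,0]},{"xyz":[0,0,0],"rot":[0,0,0]},{"xyz":[0,0,0],"rot":[0,0,0]}]' -1;  python3 -m pendant '[{"xyz":[0.010,0,0],"rot":[0,0,0]},{"xyz":[0.010,0,0],"rot":[0,0,0]},{"xyz":[0.004,0,0],"rot":[0,0,0]},{"xyz":[0,0,0],"rot":[0,0,0]}]'; python3 -m pendant '[{"xyz":[0.002,0,0],"rot":[0,0,0]},{"xyz":[0.002,0,0],"rot":[0,0,0]},{"xyz":[0,0,0],"rot":[0,0,0]}]'; python3 -c "
from h import *
tool()"
```

```text
clock: 12.85
ee_pos: [0.4233, 0.113, 0.2233]
eef_rot: [1.21, 1.209, -1.212]
force: [-0.5, 0.5, 0.2]
grip_width: 0.998
clock: 13.6
ee_pos: [0.4243, 0.113, 0.2233]
eef_rot: [1.211, 1.208, -1.211]
force: [1.3, 0.5, 0.4]
grip_width: 0.211
clock: 14.1
ee_pos: [0.4456, 0.1129, 0.2228]
eef_rot: [1.205, 1.215, -1.219]
force: [-17.5, -0.7, 12.0]
grip_width: 0.208
clock: 14.48
ee_pos: [0.4502, 0.113, 0.223]
eef_rot: [1.207, 1.213, -1.217]
force: [-12.9, -0.5, 10.5]
grip_width: 0.206
t14.47 tcp [0.4502 0.113  0.223 ] grasp [0.449  0.1128 0.068 ] xax [-0.007 -0.001 -1.   ] jaw yaw -90.1 w0.21 F [-12.9  -0.5  10.5] M [ 0.04  1.84 -0.05] q6 1.68
```

```bash
python3 -m pendant '[{"xyz":[0.002,0,0.001],"rot":[0,0,0]},{"xyz":[0,0,0],"rot":[0,0,0]}]';python3 -m pendant '[{"xyz":[0.002,0,0.0005],"rot":[0,0,0]},{"xyz":[0,0,0],"rot":[0,0,0]}]'; python3 - <<'E'
from h import *
o,g,R=tool()
w=read_camera('wrist');s=read_camera('scene');cs=cam('scene')
for cc in('wrist','scene'):
  for q in('clamp','mould','mould_grip','bed_home'):
    print(cc,q,[(np.round(d['point'],4).tolist(),round(d['confidence'],2)) for d in mark_of(cc,q)[:2]])
p=proj(cs,[[.54,.112,.08]])[0].astype(int);y,x=p[1],p[0]
a=cv2.resize(s[y-42:y+30,x-48:x+48],(512,384),interpolation=cv2.INTER_CUBIC)
cv2.imwrite('pics/i.png',cv2.resize(np.vstack([w,a]),None,fx=.78,fy=.78))
E
```

```text
clock: 14.72
ee_pos: [0.4529, 0.113, 0.2241]
eef_rot: [1.208, 1.211, -1.215]
force: [-10.0, -0.4, 7.5]
grip_width: 0.208
clock: 14.98
ee_pos: [0.454, 0.113, 0.2243]
eef_rot: [1.206, 1.214, -1.218]
force: [-14.6, 0.3, 7.6]
grip_width: 0.213
t14.97 tcp [0.454  0.113  0.2243] grasp [0.4527 0.1129 0.0693] xax [-0.008 -0.001 -1.   ] jaw yaw -90.1 w0.21 F [-14.6   0.3   7.6] M [ 0.15  2.14 -0.02] q6 1.68
wrist clamp [([0.5641, 0.1133, -0.0011], 0.87)]
wrist mould []
wrist mould_grip [([0.4481, 0.1114, 0.0496], 0.92)]
wrist bed_home []
scene clamp [([0.5607, 0.1095, -0.0017], 0.68)]
scene mould [([0.6321, -0.4513, -0.0011], 0.91), ([0.5616, 0.1156, 0.0511], 0.73)]
scene mould_grip [([0.7226, -0.3837, 0.0196], 0.9), ([0.699, -0.1555, 0.0113], 0.66)]
scene bed_home [([0.5583, 0.1153, 0.0441], 0.76)]
```

View pics/i.png

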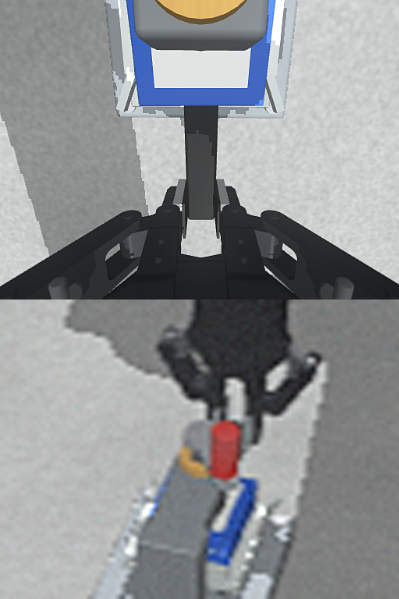

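```bash
python3 - <<'E'
from h import *
o=get_obs();c=cam('wrist',o);w=cv2.imread('pics/i.png')
full=cv2.resize(w[:299],(512,384))
col=full[:,258].astype(int);
for u,v,z,n in((257,134.6,.070,'block front top'),(257,150,.046,'bed front?'),(257,281,.068,'tongue end'),(143,150,.046,'L'),(365,150,.046,'R')):
    print(n,np.round(unproj(c,[[u,v]],z),4))
print([ (r,full[r,230].tolist()) for r in range(124,160,3)])
E
```

```text
block front top [[0.5149 0.1128 0.07  ]]
bed front? [[0.5047 0.1128 0.046 ]]
tongue end [[0.4398 0.113  0.068 ]]
L [[0.5049 0.1729 0.046 ]]
R [[0.5046 0.0558 0.046 ]]
[(124, [191, 102, 66]), (127, [191, 102, 65]), (130, [190, 101, 64]), (133, [189, 99, 63]), (136, [176, 171, 163]), (139, [149, 144, 137]), (142, [148, 143, 136]), (145, [150, 145, 139]), (148, [124, 119, 114]), (151, [178, 178, 176]), (154, [216, 217, 215]), (157, [212, 213, 209])]
```

```bash
python3 -m pendant '[{"xyz":[0.0015,0,0],"rot":[0,0,0]},{"xyz":[0,0,0],"rot":[0,0,0]}]';python3 -m pendant '[{"xyz":[0.0015,0,0],"rot":[0,0,0]},{"xyz":[0,0,0],"rot":[0,0,0]}]'; python3 - <<'E'
from h import *
o,g,R=tool();w=read_camera('wrist');c=cam('wrist',o)
print([ (r,w[r,225].tolist()) for r in range(122,158)])
X=np.array([[-45,0,70],[-50,0,46],[-60,0,26],[-130,0,68]])/1000.
for xc in(.5605,.5625,.5645):print(xc,np.round(proj(c,X+[xc,.125,0]),1).tolist())
E
```

```text
clock: 15.72
ee_pos: [0.4546, 0.113, 0.224]
eef_rot: [1.205, 1.216, -1.22]
force: [-19.9, 1.7, 9.2]
grip_width: 0.21
clock: 15.98
ee_pos: [0.4552, 0.113, 0.2239]
eef_rot: [1.203, 1.218, -1.222]
force: [-24.9, 1.4, 11.8]
grip_width: 0.209
t15.97 tcp [0.4552 0.113  0.2239] grasp [0.453  0.1128 0.0689] xax [-0.015 -0.001 -1.   ] jaw yaw -90.1 w0.21 F [-24.9   1.4  11.8] M [ 0.43  3.89 -0.09] q6 1.67
[(122, [191, 102, 66]), (123, [191, 102, 65]), (124, [191, 101, 65]), (125, [191, 103, 65]), (126, [190, 101, 63]), (127, [191, 101, 65]), (128, [191, 102, 65]), (129, [190, 102, 64]), (130, [191, 101, 64]), (131, [191, 101, 64]), (132, [191, 102, 64]), (133, [192, 100, 64]), (134, [198, 102, 63]), (135, [151, 79, 53]), (136, [145, 129, 117]), (137, [135, 139, 135]), (138, [152, 146, 140]), (139, [151, 145, 139]), (140, [150, 143, 136]), (141, [149, 142, 136]), (142, [150, 143, 137]), (143, [149, 142, 137]), (144, [148, 143, 137]), (145, [148, 143, 137]), (146, [150, 144, 138]), (147, [135, 130, 123]), (148, [123, 118, 113]), (149, [108, 103, 99]), (150, [112, 111, 106]), (151, [226, 230, 226]), (152, [214, 215, 213]), (153, [208, 211, 206]), (154, [205, 207, 205]), (155, [204, 205, 202]), (156, [199, 201, 198]), (157, [198, 200, 197])]
0.5605 [[228.6, 134.0], [233.4, 139.4], [236.5, 152.4], [234.3, 297.0]]
0.5625 [[228.4, 129.3], [233.2, 135.5], [236.4, 149.1], [234.2, 293.8]]
0.5645 [[228.3, 124.5], [233.1, 131.5], [236.3, 145.7], [234.1, 290.6]]
```

The force now rises with no motion, so it is at a stop. But the tool is pressing the tongue down (Fz 12 N), and the mould may be slightly nose-up. I release it so it lies flat, then push on the tongue's end with shut fingers.

```bash
python3 -m pendant '[{"xyz":[-0.003,0,0.001],"rot":[0,0,0]},{"xyz":[0,0,0],"rot":[0,0,0]},{"xyz":[0,0,0],"rot":[0,0,0]},{"xyz":[0,0,0],"rot":[0,0,0]},{"xyz":[0,0,0],"rot":[0,0,0]},{"xyz":[-0.025,0,0],"rot":[0,0,0]},{"xyz":[-0.031,0,0],"rot":[0,0,0]},{"xyz":[0,0,0],"rot":[0,0,0]}]' 1;  python3 -m pendant '[{"xyz":[0,0,0],"rot":[0,0,0]},{"xyz":[0,0,0],"rot":[0,0,0]},{"xyz":[0,0,0],"rot":[0,0,0]},{"xyz":[0,0,0],"rot":[0,0,0]},{"xyz":[0,0,0],"rot":[0,0,0]},{"xyz":[0,0,0],"rot":[0,0,0]},{"xyz":[0,0,0],"rot":[0,0,0]}]' -1; python3 - <<'E'
from h import *
o,g,R=tool();w=read_camera('wrist');c=cam('wrist',o)
print([ (r,w[r,225].tolist()) for r in range(70,130)][::1])
print([ (r,w[r,257].tolist()) for r in range(220,300,4)][::1])
X=np.array([[-45,0,70],[-50,0,46],[-60,0,26],[-130,-.0125,68]])/1000.
for xc in(.5605,.5625,.5645):print(xc,np.round(proj(c,X+[xc,.125,0]),1).tolist())
cv2.imwrite('pics/j.png',w)
E
```

```text
clock: 17.02
ee_pos: [0.3988, 0.113, 0.2258]
eef_rot: [1.21, 1.209, -1.212]
force: [1.1, 0.3, -0.1]
grip_width: 1.002
clock: 17.9
ee_pos: [0.4002, 0.113, 0.2257]
eef_rot: [1.211, 1.208, -1.211]
force: [0.6, -0.6, 0.6]
grip_width: -0.001
t17.90 tcp [0.4002 0.113  0.2257] grasp [0.4002 0.113  0.0707] xax [-0. -0. -1.] jaw yaw -90.1 w-0.00 F [ 0.6 -0.6  0.6] M [-0.08  0.01  0.01] q6 1.69
[(70, [148, 150, 147]), (71, [146, 147, 146]), (72, [148, 147, 146]), (73, [145, 147, 144]), (74, [144, 146, 143]), (75, [141, 141, 139]), (76, [141, 143, 138]), (77, [142, 143, 140]), (78, [142, 143, 140]), (79, [143, 142, 141]), (80, [144, 145, 141]), (81, [143, 145, 143]), (82, [144, 144, 143]), (83, [141, 143, 139]), (84, [141, 144, 140]), (85, [141, 144, 140]), (86, [140, 143, 139]), (87, [142, 144, 141]), (88, [144, 145, 143]), (89, [143, 144, 142]), (90, [145, 146, 144]), (91, [144, 145, 144]), (92, [144, 143, 142]), (93, [142, 142, 140]), (94, [142, 144, 141]), (95, [144, 144, 141]), (96, [143, 144, 140]), (97, [144, 146, 144]), (98, [145, 146, 144]), (99, [146, 146, 143]), (100, [141, 143, 140]
[... 637 characters left out ...]
, 203, 200]), (128, [199, 201, 198]), (129, [201, 205, 199])]
[(220, [199, 201, 199]), (224, [203, 206, 201]), (228, [208, 211, 207]), (232, [54, 53, 53]), (236, [52, 52, 51]), (240, [51, 51, 49]), (244, [50, 50, 49]), (248, [48, 47, 47]), (252, [50, 49, 48]), (256, [46, 46, 45]), (260, [42, 42, 42]), (264, [86, 85, 85]), (268, [86, 85, 84]), (272, [86, 84, 84]), (276, [85, 83, 82]), (280, [84, 82, 82]), (284, [84, 82, 81]), (288, [83, 81, 81]), (292, [82, 80, 80]), (296, [82, 80, 79])]
0.5605 [[225.4, -5.3], [231.2, 26.9], [235.0, 57.6], [232.0, 201.4]]
0.5625 [[225.2, -11.3], [231.1, 22.1], [234.9, 53.6], [231.9, 197.5]]
0.5645 [[225.0, -17.4], [231.0, 17.3], [234.8, 49.6], [231.8, 193.5]]
```

View pics/j.png

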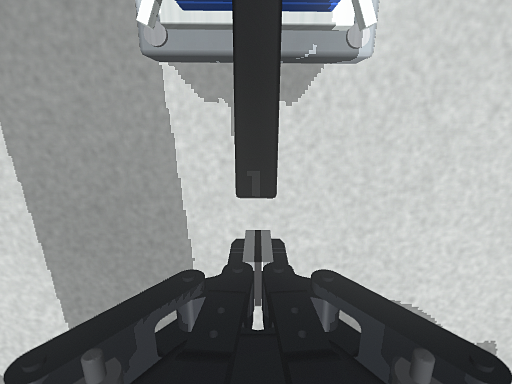

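Released, the tongue end is at row 198, which puts the mould origin at x≈0.562, matching the clamp axis. A gentle push on the tongue end confirms whether it is home.

```bash
python3 -m pendant '[{"xyz":[0.010,0,-0.001],"rot":[0,0,0]},{"xyz":[0.007,0,0],"rot":[0,0,0]},{"xyz":[0,0,0],"rot":[0,0,0]}]'; python3 -m pendant '[{"xyz":[0.003,0,0],"rot":[0,0,0]},{"xyz":[0,0,0],"rot":[0,0,0]}]'; python3 -m pendant '[{"xyz":[0.002,0,0],"rot":[0,0,0]},{"xyz":[0,0,0],"rot":[0,0,0]}]';python3 -m pendant '[{"xyz":[0.0015,0,0],"rot":[0,0,0]},{"xyz":[0,0,0],"rot":[0,0,0]}]'
```

```text
clock: 18.32
ee_pos: [0.4178, 0.113, 0.2247]
eef_rot: [1.211, 1.208, -1.211]
force: [0.2, 0.5, 0.2]
grip_width: 0.002
clock: 18.58
ee_pos: [0.4202, 0.113, 0.2247]
eef_rot: [1.211, 1.208, -1.211]
force: [0.6, -0.5, -0.2]
grip_width: 0.006
clock: 18.82
ee_pos: [0.4211, 0.113, 0.2246]
eef_rot: [1.209, 1.21, -1.214]
force: [-7.4, 1.0, 2.1]
grip_width: 0.001
clock: 19.08
ee_pos: [0.4217, 0.113, 0.2244]
eef_rot: [1.207, 1.213, -1.216]
force: [-12.4, 0.6, 6.2]
grip_width: 0.002
```

The mould is home: contact at x 0.4205, then stiff. That puts the axis at about 0.562. Now I retreat up and look at the knob.

```bash
python3 -m pendant '[{"xyz":[-0.015,0,0],"rot":[0,0,0]},{"xyz":[0,0,0.06],"rot":[0,0,0]},{"xyz":[0,0,0.06],"rot":[0,0,0]},{"xyz":[0,0,0.06],"rot":[0,0,0]},{"xyz":[0.03,0.005,0.03],"rot":[0,0,0]},{"xyz":[0.04,0.01,0],"rot":[0,0,0]},{"xyz":[0,0,0],"rot":[0,0,0]},{"xyz":[0,0,0],"rot":[0,0,0]}]' 1; python3 - <<'E'
from h import *
o,g,R=tool();w=read_camera('wrist');t=read_camera('top')
for cc in('wrist','top'):
  for q in('clamp','knob_grip','crank_axis'):
    print(cc,q,[(np.round(d['point'],4).tolist(),round(d['confidence'],2)) for d in mark_of(cc,q)[:2]])
c=cam('wrist',o)
h=cv2.cvtColor(w,cv2.COLOR_BGR2HSV);m=((h[...,0]<8)|(h[...,0]>172))&(h[...,1]>150)&(h[...,2]>80)
n,l,st,ce=cv2.connectedComponentsWithStats(m.astype(np.uint8));k=1+np.argmax(st[1:,4]);print(st[k],ce[k],np.round(unproj(c,[ce[k]],.186),4))
cv2.imwrite('pics/k.png',w)
E
```

```text
clock: 20.08
ee_pos: [0.478, 0.1279, 0.4342]
eef_rot: [1.21, 1.209, -1.212]
force: [0.3, -0.3, -0.9]
grip_width: 0.999
t20.07 tcp [0.478  0.1279 0.4342] grasp [0.4778 0.1279 0.2792] xax [-0.001 -0.    -1.   ] jaw yaw -90.1 w1.00 F [ 0.3 -0.3 -0.9] M [-0.03  0.   -0.01] q6 1.70
wrist clamp [([0.562, 0.1136, -0.0003], 0.71)]
wrist knob_grip [([0.6019, 0.1406, 0.1775], 0.61)]
wrist crank_axis [([0.5621, 0.1133, 0.1716], 0.58)]
top clamp [([0.5629, 0.1133, 0.0049], 0.58)]
top knob_grip [([0.5644, 0.1113, 0.1765], 0.7), ([0.5975, 0.1412, 0.1712], 0.64)]
top crank_axis [([0.5659, 0.1141, 0.1765], 0.48)]
[226  15  31  34 801] [240.97752809  31.90137328] [[0.6022 0.1388 0.186 ]]
```

View pics/k.png

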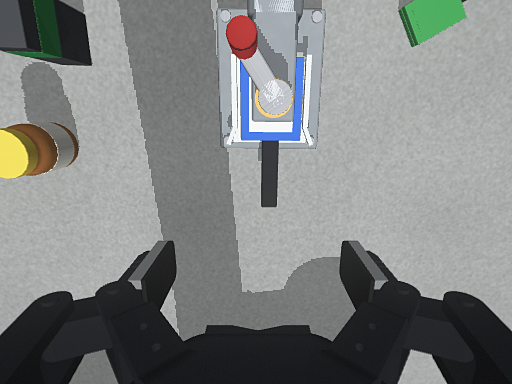

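The knob is at px (241,30), position (0.601,0.140), with the axis at (0.562,0.113), so crank ≈0.96 rad. The mould lies square between the rails with its tongue out the front. I go to the knob and grip it.

```bash
python3 -m pendant '[{"xyz":[0.045,0.004,0],"rot":[0,0,0]},{"xyz":[0.045,0.004,0],"rot":[0,0,0]},{"xyz":[0.033,0.004,0],"rot":[0,0,0]},{"xyz":[0,0,-0.035],"rot":[0,0,0]},{"xyz":[0,0,-0.04],"rot":[0,0,0]},{"xyz":[0,0,-0.028],"rot":[0,0,0]},{"xyz":[0,0,0],"rot":[0,0,0]}]' 1; python3 -m pendant '[{"xyz":[0,0,0],"rot":[0,0,0]},{"xyz":[0,0,0],"rot":[0,0,0]},{"xyz":[0,0,0],"rot":[0,0,0]},{"xyz":[0,0,0],"rot":[0,0,0]},{"xyz":[0,0,0],"rot":[0,0,0]},{"xyz":[0,0,0],"rot":[0,0,0]}]' -1; python3 - <<'E'
from h import *
o,g,R=tool();a=np.array([.5622,.1133]);print((g[:2]-a),np.arctan2(*(g[:2]-a)),np.hypot(*(g[:2]-a)))
E
```

```text
clock: 21.35
ee_pos: [0.6015, 0.1399, 0.33]
eef_rot: [1.209, 1.21, -1.214]
force: [0.8, -0.3, 0.2]
grip_width: 1.004
clock: 22.1
ee_pos: [0.6017, 0.1398, 0.3326]
eef_rot: [1.211, 1.207, -1.211]
force: [-2.3, -1.9, 5.9]
grip_width: 0.237
t22.10 tcp [0.6017 0.1398 0.3326] grasp [0.6018 0.1398 0.1776] xax [ 0.001 -0.    -1.   ] jaw yaw -90.1 w0.24 F [-2.3 -1.9  5.9] M [-0.3   0.26 -0.01] q6 1.70
[0.03960292 0.02646608] 0.9816734370081074 0.04763239531649896
```

The knob is held. I compute the circle rows.

```bash
cat > circ.py <<'E'
import numpy as np,sys
t0,t1,n=map(float,sys.argv[1:4]);th=np.linspace(t0,t1,int(n)+1);P=np.c_[.048*np.sin(th),.048*np.cos(th),-.00191*th]
d=np.diff(np.round(P,4),axis=0);print(','.join('{"xyz":[%.4f,%.4f,%.4f],"rot":[0,0,0]}'%tuple(x) for x in d))
E
python3 circ.py .98 3.68 9;python3 circ.py 3.68 6.38 9
```

```text
{"xyz":[0.0061,-0.0129,-0.0005],"rot":[0,0,0]},{"xyz":[0.0020,-0.0142,-0.0006],"rot":[0,0,0]},{"xyz":[-0.0023,-0.0142,-0.0006],"rot":[0,0,0]},{"xyz":[-0.0063,-0.0129,-0.0006],"rot":[0,0,0]},{"xyz":[-0.0099,-0.0104,-0.0005],"rot":[0,0,0]},{"xyz":[-0.0125,-0.0070,-0.0006],"rot":[0,0,0]},{"xyz":[-0.0140,-0.0030,-0.0006],"rot":[0,0,0]},{"xyz":[-0.0143,0.0013,-0.0006],"rot":[0,0,0]},{"xyz":[-0.0133,0.0054,-0.0005],"rot":[0,0,0]}
{"xyz":[-0.0111,0.0091,-0.0006],"rot":[0,0,0]},{"xyz":[-0.0079,0.0120,-0.0006],"rot":[0,0,0]},{"xyz":[-0.0040,0.0138,-0.0005],"rot":[0,0,0]},{"xyz":[0.0003,0.0143,-0.0006],"rot":[0,0,0]},{"xyz":[0.0045,0.0136,-0.0006],"rot":[0,0,0]},{"xyz":[0.0083,0.0117,-0.0006],"rot":[0,0,0]},{"xyz":[0.0114,0.0088,-0.0005],"rot":[0,0,0]},{"xyz":[0.0134,0.0049,-0.0006],"rot":[0,0,0]},{"xyz":[0.0143,0.0008,-0.0006],"rot":[0,0,0]}
```

```bash
python3 -m pendant '[{"xyz":[0.0061,-0.0129,-0.0005],"rot":[0,0,0]},{"xyz":[0.0020,-0.0142,-0.0006],"rot":[0,0,0]},{"xyz":[-0.0023,-0.0142,-0.0006],"rot":[0,0,0]},{"xyz":[-0.0063,-0.0129,-0.0006],"rot":[0,0,0]},{"xyz":[0,0,0],"rot":[0,0,0]}]'; python3 - <<'E'
from h import *
o,g,R=tool();a=np.array([.5622,.1133]);print((g[:2]-a),np.arctan2(*(g[:2]-a)),np.hypot(*(g[:2]-a)))
E
```

```text
clock: 22.72
ee_pos: [0.601, 0.0847, 0.3303]
eef_rot: [1.212, 1.207, -1.212]
force: [-2.6, -3.1, 7.4]
grip_width: 0.239
t22.73 tcp [0.601  0.0847 0.3303] grasp [0.6011 0.0847 0.1753] xax [ 0. -0. -1.] jaw yaw -90.2 w0.24 F [-2.6 -3.1  7.4] M [-0.47  0.54 -0.02] q6 1.61
[ 0.03885815 -0.02860367] 2.2053450893630315 0.048250651830438473
```

Tracking well (θ≈2.2, small forces). I continue.

```bash
python3 -m pendant '[{"xyz":[-0.0099,-0.0104,-0.0005],"rot":[0,0,0]},{"xyz":[-0.0125,-0.0070,-0.0006],"rot":[0,0,0]},{"xyz":[-0.0140,-0.0030,-0.0006],"rot":[0,0,0]},{"xyz":[-0.0143,0.0013,-0.0006],"rot":[0,0,0]},{"xyz":[-0.0133,0.0054,-0.0005],"rot":[0,0,0]},{"xyz":[-0.0111,0.0091,-0.0006],"rot":[0,0,0]},{"xyz":[-0.0079,0.0120,-0.0006],"rot":[0,0,0]},{"xyz":[-0.0040,0.0138,-0.0005],"rot":[0,0,0]},{"xyz":[0,0,0],"rot":[0,0,0]}]'; python3 - <<'E'
from h import *
o,g,R=tool();a=np.array([.5622,.1133]);print((g[:2]-a),np.arctan2(*(g[:2]-a)),np.hypot(*(g[:2]-a)))
E
```

```text
clock: 23.85
ee_pos: [0.5139, 0.1074, 0.3257]
eef_rot: [1.211, 1.208, -1.21]
force: [-2.6, 4.4, 8.7]
grip_width: 0.238
t23.85 tcp [0.5139 0.1074 0.3257] grasp [0.5141 0.1074 0.1707] xax [ 0.001  0.    -1.   ] jaw yaw -90.1 w0.24 F [-2.6  4.4  8.7] M [0.77 0.27 0.03] q6 1.65
[-0.04809154 -0.00591672] -1.693211603036506 0.048454141644497614
```

```bash
python3 -m pendant '[{"xyz":[0.0003,0.0143,-0.0004],"rot":[0,0,0]},{"xyz":[0.0045,0.0136,-0.0004],"rot":[0,0,0]},{"xyz":[0.0083,0.0117,-0.0004],"rot":[0,0,0]},{"xyz":[0.0114,0.0088,-0.0005],"rot":[0,0,0]},{"xyz":[0.0134,0.0049,-0.0006],"rot":[0,0,0]},{"xyz":[0.0143,0.0008,-0.0006],"rot":[0,0,0]},{"xyz":[0,0,0],"rot":[0,0,0]}]'; python3 - <<'E'
from h import *
o,g,R=tool();a=np.array([.5622,.1133]);print((g[:2]-a),np.arctan2(*(g[:2]-a)),np.hypot(*(g[:2]-a)))
for cc in('scene','top'):
  im=read_camera(cc);c=cam(cc)
  print(cc,[(np.round(d['point'],4).tolist(),round(d['confidence'],2)) for d in mark_of(cc,'tab_face')[:2]], proj(c,[[.676,.1133,.014],[.686,.1133,.014]]).round(1).tolist())
E
python3 circ.py 6.38 7.18 3;python3 circ.py 7.18 7.98 4
```

```text
clock: 24.72
ee_pos: [0.5673, 0.1607, 0.3224]
eef_rot: [1.211, 1.207, -1.21]
force: [3.2, -2.7, 3.8]
grip_width: 0.237
t24.73 tcp [0.5673 0.1607 0.3224] grasp [0.5675 0.1606 0.1674] xax [ 0.001 -0.001 -1.   ] jaw yaw -90.1 w0.24 F [ 3.2 -2.7  3.8] M [-0.51 -0.49  0.01] q6 1.74
[0.00527178 0.04729687] 0.11100326448068218 0.047589762938642345
scene [([0.5683, 0.1574, 0.1655], 0.73)] [[280.5, 254.1], [279.6, 256.4]]
top [] [[211.9, 177.5], [211.9, 174.4]]
{"xyz":[0.0125,-0.0029,-0.0005],"rot":[0,0,0]},{"xyz":[0.0112,-0.0061,-0.0005],"rot":[0,0,0]},{"xyz":[0.0092,-0.0088,-0.0005],"rot":[0,0,0]}
{"xyz":[0.0052,-0.0081,-0.0004],"rot":[0,0,0]},{"xyz":[0.0035,-0.0089,-0.0004],"rot":[0,0,0]},{"xyz":[0.0017,-0.0095,-0.0004],"rot":[0,0,0]},{"xyz":[-0.0003,-0.0095,-0.0003],"rot":[0,0,0]}
```

Now θ≈6.39. I go on to 7.18 and check for orange behind the base.

```bash
python3 -m pendant '[{"xyz":[0.0125,-0.0029,-0.0005],"rot":[0,0,0]},{"xyz":[0.0112,-0.0061,-0.0005],"rot":[0,0,0]},{"xyz":[0.0092,-0.0088,-0.0005],"rot":[0,0,0]},{"xyz":[0,0,0],"rot":[0,0,0]}]'; cat > tab.py <<'E'
from h import *
o,g,R=tool();a=np.array([.5622,.1133]);print((g[:2]-a),np.arctan2(*(g[:2]-a)),np.hypot(*(g[:2]-a)))
for cc in('scene','top'):
  im=read_camera(cc);c=cam(cc)
  p=proj(c,[[.678,.1133,.014]])[0].astype(int)
  h=cv2.cvtColor(im[p[1]-12:p[1]+13,p[0]-12:p[0]+13],cv2.COLOR_BGR2HSV)
  m=(h[...,0]>5)&(h[...,0]<25)&(h[...,1]>130)&(h[...,2]>80)
  print(cc,'orange px',m.sum(),[(np.round(d['point'],4).tolist(),round(d['confidence'],2)) for d in mark_of(cc,'tab_face')[:2]])
  cv2.imwrite('pics/tab_%s.png'%cc,cv2.resize(im[p[1]-30:p[1]+31,p[0]-40:p[0]+41],None,fx=5,fy=5))
E
python3 tab.py
```

```text
clock: 25.42
ee_pos: [0.5995, 0.1429, 0.3209]
eef_rot: [1.211, 1.208, -1.212]
force: [0.7, -3.7, 6.9]
grip_width: 0.238
t25.43 tcp [0.5995 0.1429 0.3209] grasp [0.5995 0.1429 0.1659] xax [-0. -0. -1.] jaw yaw -90.2 w0.24 F [ 0.7 -3.7  6.9] M [-0.6  -0.02  0.02] q6 1.70
[0.03729943 0.02958978] 0.900151819627573 0.047610954446706245
scene orange px 0 []
top orange px 0 []
```

Not yet (θ≈7.18). From here small steps of 0.2 rad, with a check after each.

```bash
python3 -m pendant '[{"xyz":[0.0052,-0.0081,-0.0004],"rot":[0,0,0]},{"xyz":[0,0,0],"rot":[0,0,0]}]'; python3 tab.py;  python3 -m pendant '[{"xyz":[0.0018,-0.0044,-0.0002],"rot":[0,0,0]},{"xyz":[0,0,0],"rot":[0,0,0]}]'; python3 tab.py
```

```text
clock: 25.88
ee_pos: [0.6045, 0.1351, 0.3205]
eef_rot: [1.212, 1.208, -1.211]
force: [-0.7, 0.1, 7.5]
grip_width: 0.235
t25.88 tcp [0.6045 0.1351 0.3205] grasp [0.6045 0.1352 0.1655] xax [-0.  0. -1.] jaw yaw -90.2 w0.24 F [-0.7  0.1  7.5] M [-0.05  0.13 -0.  ] q6 1.69
[0.04230083 0.02188289] 1.093392297562167 0.047625844600262965
scene orange px 75 [([0.6831, 0.1131, 0.0135], 0.56), ([0.5648, 0.1169, 0.0416], 0.34)]
top orange px 10 []
clock: 26.32
ee_pos: [0.6063, 0.1311, 0.3204]
eef_rot: [1.212, 1.208, -1.211]
force: [-0.8, 0.9, 6.8]
grip_width: 0.236
t26.32 tcp [0.6063 0.1311 0.3204] grasp [0.6063 0.1312 0.1654] xax [ 0.     0.001 -1.   ] jaw yaw -90.2 w0.24 F [-0.8  0.9  6.8] M [ 0.32  0.06 -0.03] q6 1.68
[0.04410938 0.01790295] 1.18523446662076 0.04760413271522087
scene orange px 76 [([0.6868, 0.1107, 0.0123], 0.47)]
top orange px 8 []
```

The tab has popped out: 75 orange px in the scene camera, tab face at x≈0.685 against 0.686 expected. I stop, release and lift away.

```bash
python3 -m pendant '[{"xyz":[0,0,0],"rot":[0,0,0]},{"xyz":[0,0,0],"rot":[0,0,0]},{"xyz":[0,0,0],"rot":[0,0,0]},{"xyz":[0,0,0],"rot":[0,0,0]},{"xyz":[0,0,0],"rot":[0,0,0]},{"xyz":[0,0,0.03],"rot":[0,0,0]},{"xyz":[0,0,0.05],"rot":[0,0,0]},{"xyz":[0,0,0.05],"rot":[0,0,0]},{"xyz":[-0.05,0,0.01],"rot":[0,0,0]},{"xyz":[-0.05,0,0],"rot":[0,0,0]}]' 1; python3 -m pendant '[{"xyz":[-0.03,-0.01,0],"rot":[0,0,0]},{"xyz":[0,0,0],"rot":[0,0,0]},{"xyz":[0,0,0],"rot":[0,0,0]}]'; python3 tab.py; python3 - <<'E'
from h import *
w=read_camera('wrist')
for q in('mould','knob_grip','carton','jar','spatula'):
  for cc in('wrist','scene','top'):
    print(cc,q,[(np.round(d['point'],3).tolist(),round(d['confidence'],2)) for d in mark_of(cc,q)[:2]])
a=cv2.resize(cv2.imread('pics/tab_scene.png'),(512,300))
cv2.imwrite('pics/z.png',cv2.resize(np.vstack([w,a]),None,fx=.85,fy=.85))
E
```

```text
clock: 27.78
ee_pos: [0.5049, 0.1307, 0.4607]
eef_rot: [1.212, 1.207, -1.21]
force: [0.4, 0.7, 0.2]
grip_width: 0.999
clock: 28.15
ee_pos: [0.4769, 0.1208, 0.4602]
eef_rot: [1.212, 1.207, -1.211]
force: [0.3, 0.7, 0.0]
grip_width: 0.998
t28.15 tcp [0.4769 0.1208 0.4602] grasp [0.4771 0.1208 0.3052] xax [ 0.001  0.    -1.   ] jaw yaw -90.2 w1.00 F [0.3 0.7 0. ] M [0.01 0.03 0.02] q6 1.69
[-0.08514712  0.00753443] -1.4825390163183152 0.08547981604055442
scene orange px 77 [([0.6838, 0.1115, 0.0126], 0.44)]
top orange px 17 []
wrist mould [([0.667, -0.091, 0.0], 0.92)]
scene mould [([0.666, -0.089, -0.003], 0.91), ([0.407, -0.367, 0.005], 0.76)]
top mould [([0.407, -0.369, -0.003], 0.95), ([0.662, -0.087, -0.002], 0.81)]
wrist knob_grip [([0.609, 0.133, 0.163], 0.91), ([0.562, 0.112, 0.001], 0.69)]
scene knob_grip [([0.61, 0.129, 0.161], 0.49)]
top knob_grip [([0.563, 0.115, 0.042], 0.71), ([0.601, 0.138, 0.16], 0.55)]
wrist carton [([0.632, 0.367, 0.003], 0.85)]
scene carton [([0.637, 0.366, -0.0], 0.63)]
top carton [([0.638, 0.362, -0.002], 0.61)]
wrist jar [([0.502, 0.413, -0.0], 0.92), ([0.559, 0.114, -0.003], 0.48)]
scene jar [([0.504, 0.415, 0.002], 0.88), ([0.686, 0.109, 0.013], 0.35)]
top jar [([0.504, 0.416, -0.001], 0.91)]
wrist spatula []
scene spatula [([0.747, -0.276, -0.003], 0.56), ([0.56, 0.118, 0.043], 0.52)]
top spatula [([0.744, -0.274, -0.003], 0.82)]
```

View pics/z.png

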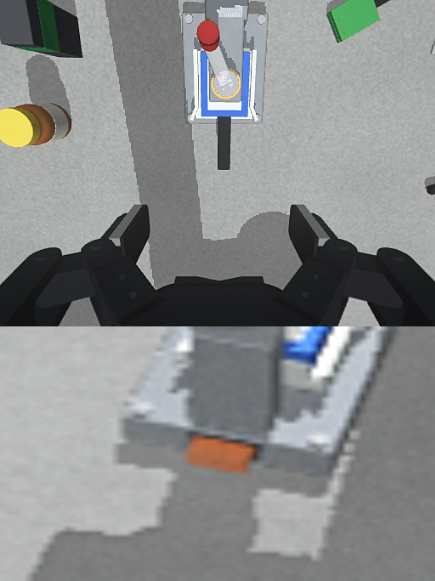

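The wrist view shows the mould square in the bed, tongue out front at (224,145). The lower crop shows the orange tab out at (220,453). Carton, jar and spatula are where they were, so I hand in.

```bash
python3 -c "
from cell import *
job_done();print(get_obs()['clock'])"
```

```text
the job is handed in; nothing more can be done
the job is handed in; nothing more can be done
```

The larger blue mould is clamped in the press, the orange tab is out, and I handed the job in at about 29 s of the 67 s allowed.

**Placing:** I carried the mould in by its tongue and slid it body first between the rails. I then let it settle flat and pushed on the end of the tongue until it was stiff against the back stop.

**Cranking:** I turned the crank clockwise by the red knob from about 0.97 rad. The tab showed at about 7.38 rad, and I stopped at 7.47, roughly 0.1 to 0.3 rad past release against the 1.57 allowed. I then let go and lifted clear.

**Last checks:**
- The tab shows orange in the scene camera, with its face at x ≈ 0.684 m where 0.686 was expected. The top camera saw only a few orange pixels there, and its detector did not report the tab.
- The mould sits square in the bed with the tongue out at the front.
- The carton, jar and spatula are within measuring error of where they started.
- At hand-in the force on the tool was about zero.

**Disagreements:**
- While I was gripping the tongue and pushing, one measurement put the mould 1.5 to 3.5 mm short of home. The tool was pressing the tongue down at the time, so I released it. The tongue end and the push then both agreed with home (about 0.562 m).
- In the last pictures the mould detector picked only the green and the small blue mould, so I checked the clamped one by eye.

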